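# Fold down the bit panel and shut the tool case

### The arm

A 7-joint arm with a two-finger parallel gripper is mounted at the origin on the work surface. World frame = base frame: x ahead of the robot, y to its left, z up, the work surface at z = 0. Lengths are in m, angles in rad, forces in N, time in s.
With the tool pointing down it reaches from about 0.35 to 0.9 m from the base axis. Payload 8.1 kg.
Tool frame: the origin (TCP) lies midway between the tips of the shut fingers; the grasp point (between the pads) lies arm.tcp_to_grasp behind it (arm.tcp_to_grasp is the distance from the TCP to the grasp point, in m); z points along the fingers, y is the line along which they close (so a half turn about z gives the same grasp; the last joint's range is limited). The gripper opens to 92 mm and grips with 3 to 60 N. Pads are 19 mm wide; open, the fingers measure 130 mm over their backs; the gripper's body (75 mm by 190 mm) begins 47 mm behind the grasp point.
Start: joints at [-0.103, 0.434, 0.025, 1.573, -0.012, 1.134, -0.075], TCP at [0.625, -0, 0.227] pointing down, gripper open.
Joint ranges: [-2.62, 2.62], [-0.44, 2.09], [-1.27, 1.32], [0.08, 2.57], [-1.32, 4.46], [0.12, 2], [-2.74, 2.74]. Speed limits (rad/s): [2.22, 2.22, 3.01, 3.01, 3.14, 3.14, 3.14].

### API

Orientations are given as a rotation vector (axis times angle).
In Python, from cell import observe, get_image, arm gives the robot as it stands. The module is installed in compiled form; this text tells all that it offers.
- The arm moves only by the tool drive_tool, never from a script. Its argument "steps" is a list of rows, each a list of 5 numbers: the closure, from 0 (fully open) to 1 (shut), then the shift along the world's x, y, z in mm, then the turn about the world's z in rad. In form: [[hand, x, y, z, roll], ...]. A call has 1 to 20 rows; each row shifts and turns the commanded pose from where the row before left it; what a row does not reach is not made up. A row lasts 1/12 s, in which the tool goes at most 41.7 mm and 7.16 degrees, less where a joint would pass 70% of its speed; a pose out of reach is approached as far as the arm can. A call with a gripper value outside its range is refused whole. The fingers move at their own pace and stop on an object; "grip_force" is the grip in N (left out, the last holds). Time passes only in rows, so rows that do not move let the fingers close. It gives the time, the measured TCP pose, the force, the opening and the grip force at its end, in the units of the state.
- observe(): the state, without advancing time (a new reading comes with each control period).
- get_image(name): name is "scene" or "side" or "wrist"; returns a dict with "image" (384x512x3 uint8, red, green, blue), "vfov" (degrees; the focal length in pixels is half the picture's height over the tangent of half this angle, whatever the lens; pixels are square), "cx", "cy" (the principal point, pixels), "xyz" and "attitude" of the camera in the world. Camera axes: x right, y down, z forward; pixel columns grow to the right and rows downward; lengths in m; the calibration is good to about 2 mm. A picture is of the moment at which its call begins. There is no depth.
- arm.sign_off(): hands the job in; it is judged then, once.
The state is a dict: "clock": time; "joints": joint angles; "dq": joint speeds; "joint_efforts": joint torques, N m; "position": TCP position; "ee_rot": TCP orientation; "force": force on the tool from outside, world axes, zero at the start; "ft_torque": the same for the moment, N m; "width": opening from 0.0 (shut) to 1.0 (fully open); "gripper_force": force on a finger pad.
Only numpy, scipy, OpenCV 4.12 (cv2) and the standard library are available. Lean on these libraries where they do the work, as an engineer would, in place of code of your own. Each camera call takes 0.05 s, during which the arm holds its last target. There are 200 camera calls.

### The job

Pack up the open grey tool case: first push its upright metal bit panel all the way down flat into the case, then push the lid over and press it fully shut. Work gently with the fingertips or the outside of the fingers, without gripping or lifting anything, and leave every loose part and tool where it lies; finish clear of everything.

Things in the scene. Friction and masses are not known exactly. Their poses are not given: they have to be found in the camera images.
- case: lower shell of the tool case, grey plastic, fixed on a wooden riser 1 to 55 mm high, 260 mm (its x) x 200 mm (its y) x 62 mm high, walls 5 mm, open at the top. Origin at the centre of its underside, z up. Lid hinged on its +y long side, bit panel along its -y long side (front; a bar handle stands out 21 mm there, 15 to 25 mm up). It stands left, right or in the middle, turned up to 0.35 rad
- lid_hinge (a point): middle of the lid's hinge line, which runs along the case's x at the top of its +y wall (fixed in the case, 100 mm to +y of the case's origin, 62 mm up; axes as the case's)
- lid (a joint): opening angle of the lid, rad: 0 = shut (lid level on the shell), 1.57 = standing upright, starts 1.70 to 1.95 (leaning outwards, away from the case), stop at 2.0. The hinge is stiff: the lid stays where it is left and must be pushed all the way; 2 to 5 N near its free edge moves it. An upright bit panel stops it
- lid_edge (a point): middle of the lid's free edge on its outer face (the top face when shut), 200 mm from the hinge line and 26 mm to the outside of it; the point's axes turn with the lid, z out of the outer face. The lid is a grey shell 260 x 200 mm, 26 mm deep, about 0.25 kg, with black foam 4 mm proud of its rim inside (not to be touched); shut, its flat top lies 88 mm above the underside of the case
- flap_hinge (a point): middle of the bit panel's hinge line, which runs along the case's x just inside its -y wall (fixed in the case, 87 mm to -y of the case's origin, 50 mm up; axes as the case's)
- flap (a joint): angle of the bit panel, rad: 0 = folded down flat (12 mm below the rim of the shell), 1.57 = upright, starts 1.40 to 1.70, stop at 1.75. It folds towards the lid's hinge. The hinge is stiff: the panel stays where it is left; about 2 to 3 N near its free edge moves it.
- flap_edge (a point): middle of the bit panel's free edge on its outer plain face (the top face when folded), 110 mm from its hinge line; the point's axes turn with the panel, z out of that face. The panel is an aluminium plate 220 mm (case x) x 110 mm x 6 mm, hinge line in its mid-plane, with a row of bits 9 mm proud on the other face (to the lid; underneath when folded), which the fingers should not touch
- tray: bare metal open parts tray, fixed, 240 mm (its x) x 110 mm x 28 mm high, in another of the three places; origin at the centre of its underside
- bitblock: wooden block 140 mm (its x) x 80 mm x 30 mm with twelve upright steel drill shanks up to 55 mm above the bench, fixed, in the third place; origin at the centre of its underside
- objective: brass microscope objective, 24 mm across and 44 mm high, stands in the tray; origin at the centre of its underside (loose, leave alone)
- eyepiece: black eyepiece, 32 mm across and 50 mm high, stands in the tray; origin at the centre of its underside (loose, leave alone)
- spanner: steel spanner 130 mm long, lies lengthwise in the case's well near the lid's hinge; origin under its middle (loose, leave alone)
- bottle: white bottle, 60 mm across and 150 mm high, stands beyond the case; origin at the centre of its underside (loose, leave alone)
- phone: blue-backed phone 75 x 150 x 9 mm lying on the bench; origin at the centre of its underside (loose, leave alone)
- brush: brush 170 mm long lying on the bench at the far side; origin under its middle (loose, leave alone)
- collar: steel collar 44 mm across and 20 mm high on the bench; origin at the centre of its underside (loose, leave alone)

How it is judged:
By the outcome, as a careful person would: the job done as asked, in the order asked, and still so for the second after the job is handed in, with the robot touching nothing.
It also fails if it takes over 64 s, if anything falls off the work surface, if the arm or the gripper's body presses on something with over 40 N, if the wrist force passes 120 N, or if a joint passes its speed limit or range.

## Working session

There is one attempt and no reset: what is moved stays moved. The work goes in short steps, Python scripts to look and compute and a tool call to move; the robot and the scene stay as the last step left them, time stands still between calls to the robot, and variables do not carry over. Pictures are saved under pics/ and viewed, at most 10 in all, crops included, and the job is handed in when it is done.

Besides the shell and the picture viewer there is one more tool, called after "Request:" as name(argument=value, ...) on one line, values as JSON. drive_tool: Moves the arm, as the interface text tells. Its arguments: {"type":"object","properties":{"steps":{"type":"array"},"grip_force":{"type":"number"}},"required":["steps"]}

```bash
mkdir -p pics
cat > h.py <<'E'
import numpy as np,cv2
from cell import observe,get_image,arm
from scipy.spatial.transform import Rotation as R
def rotm(a):
    a=np.array(a,float)
    return a if a.shape==(3,3) else R.from_rotvec(a).as_matrix()
def cam(n,fn=None):
    d=get_image(n)
    if fn: cv2.imwrite('pics/'+fn,d['image'][:,:,::-1])
    f=192/np.tan(np.radians(d['vfov'])/2)
    return dict(im=d['image'],f=f,c=(d['cx'],d['cy']),p=np.array(d['xyz']),R=rotm(d['attitude']))
def ray(c,u,v):
    r=c['R']@np.array([(u-c['c'][0])/c['f'],(v-c['c'][1])/c['f'],1]);return r/np.linalg.norm(r)
def onz(c,u,v,z):
    r=ray(c,u,v);return c['p']+r*(z-c['p'][2])/r[2]
def two(c1,a,c2,b):
    r1,r2=ray(c1,*a),ray(c2,*b)
    s=np.linalg.lstsq(np.c_[r1,-r2],c2['p']-c1['p'],rcond=None)[0]
    q1,q2=c1['p']+s[0]*r1,c2['p']+s[1]*r2
    return (q1+q2)/2,np.linalg.norm(q1-q2)
def proj(c,P):
    q=c['R'].T@(np.array(P)-c['p']);return q[:2]/q[2]*c['f']+c['c']
E
python3 - <<'E'
from h import *
import pickle
o=observe();print(o['position'],o['ee_rot'],o['force'],arm.tcp_to_grasp)
C={n:cam(n,n+'0.png') for n in('scene','side','wrist')}
pickle.dump(C,open('C0.pkl','wb'))
for n in C:print(n,C[n]['p'].round(3),C[n]['R'][:,2].round(3),C[n]['f'],C[n]['c'])
cv2.imwrite('pics/a0.png',cv2.resize(C['scene']['im'][:,:,::-1],(800,600)))
cv2.imwrite('pics/b0.png',cv2.resize(C['side']['im'][:,:,::-1],(800,600)))
E
```

```text
[ 6.24482507e-01 -3.98831435e-05  2.25936900e-01] [-2.22072823e+00 -2.22070043e+00  1.94377046e-03] [-0.52146041 -0.12277426  0.0453153 ] 0.0188
scene [1.444 0.413 0.94 ] [-0.687 -0.274 -0.673] 441.63191868119577 (245.42927491214886, 188.80900813930785)
side [0.116 0.83  0.978] [ 0.394 -0.608 -0.689] 430.27591670520036 (254.25250089960522, 195.18185139223345)
wrist [0.624 0.076 0.385] [-0.001 -0.277 -0.961] 266.1794472950844 (255.17746907966136, 189.44140758754975)
```

View pics/a0.png

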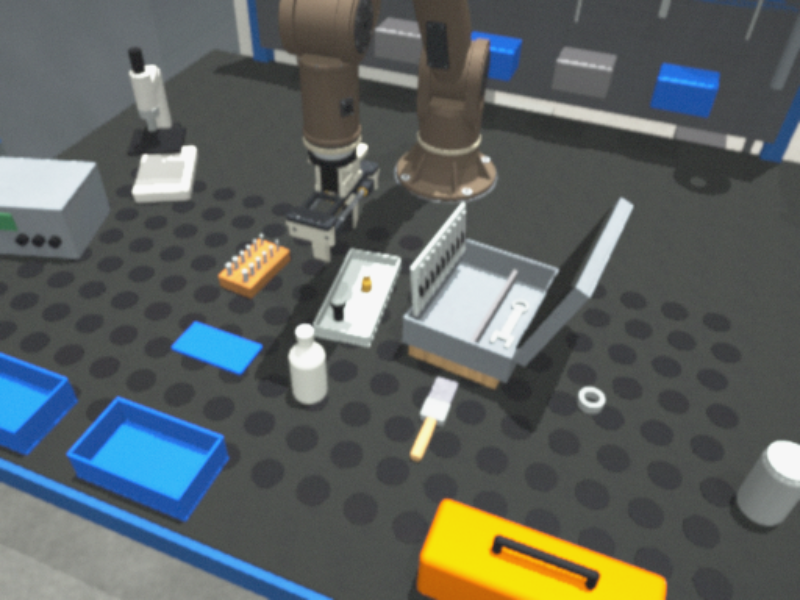

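View pics/b0.png

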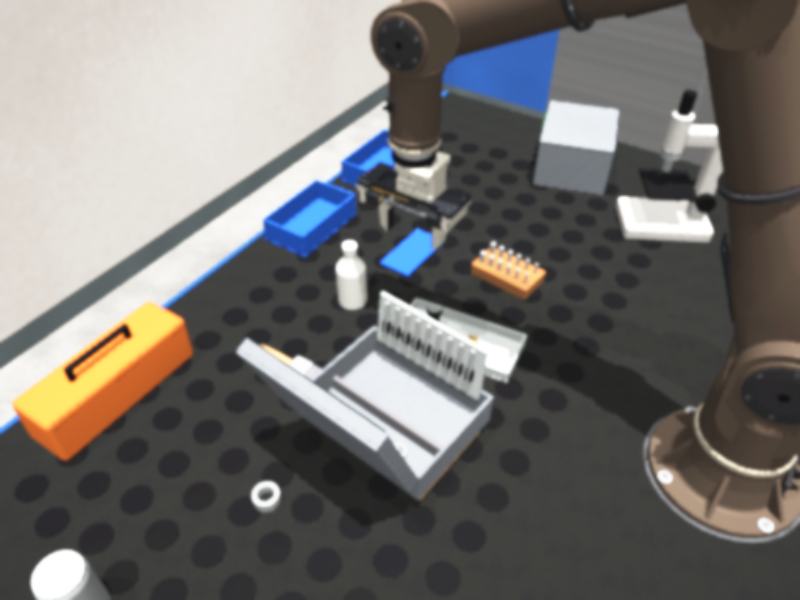

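The scene view shows the case on the left: panel top at about (465,207)–(413,268), lid free edge at (625,202)–(585,293), both in 800-px scale. The side view shows the same case, with the panel top at (380,295)–(485,355) and the lid edge at (243,345)–(385,440). I'll zoom in to get the corners.

Run:
```python
from h import *
import pickle
C=pickle.load(open('C0.pkl','rb'))
for n,(x,y,w,h) in dict(scene=(250,120,160,130),side=(148,180,176,140)).items():
    s=800/w if 800/w*h<=600 else 600/h
    s=4.5 if n=='scene' else 4.2
    im=cv2.resize(C[n]['im'][y:y+h,x:x+w,::-1],None,fx=s,fy=s,interpolation=cv2.INTER_CUBIC)
    for u in range(x,x+w,20):
        cv2.line(im,(int((u-x)*s),0),(int((u-x)*s),6),(0,255,255),1);cv2.putText(im,str(u),(int((u-x)*s),18),0,.4,(0,255,255),1)
    for v in range(y,y+h,20):
        cv2.line(im,(0,int((v-y)*s)),(6,int((v-y)*s)),(0,255,255),1);cv2.putText(im,str(v),(8,int((v-y)*s)+4),0,.4,(0,255,255),1)
    cv2.imwrite(f'pics/z_{n}.png',im)
```

```text
(no output)
```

View pics/z_scene.png

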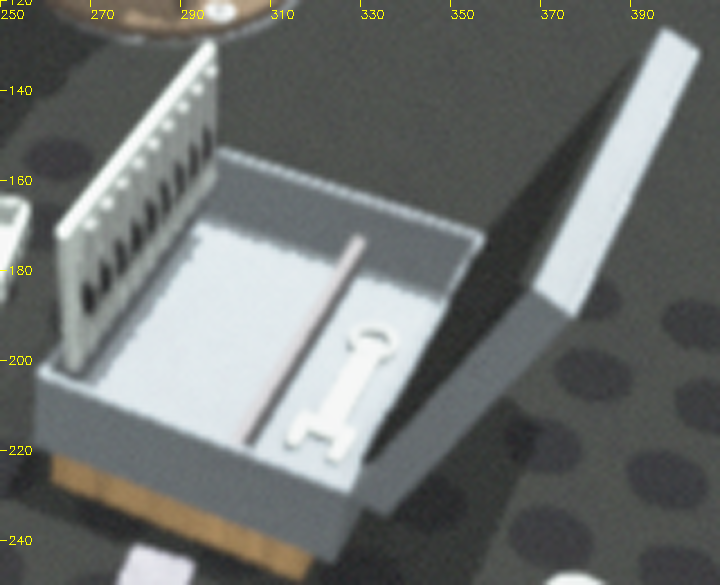

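View pics/z_side.png

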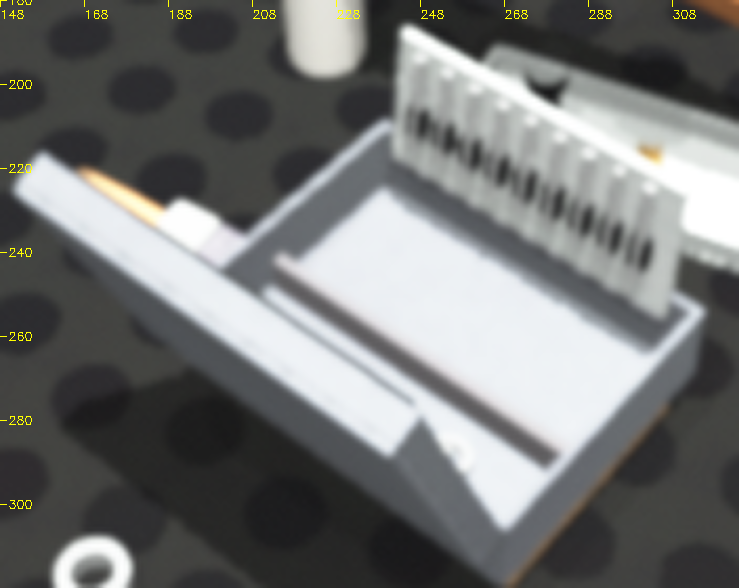

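Scene zoom corners: rim A (38,370) and C (484,236), panel top (210,42)–(60,230), lid outer edge (700,52)–(578,317). Side zoom: rim A (385,122) and B (705,312), panel top (403,27)–(685,200), lid outer edge (15,188)–(390,457).

Run:
```python
from h import *
import pickle
C=pickle.load(open('C0.pkl','rb'));s,d=C['scene'],C['side']
S=lambda x,y:(250+x/4.5-.4,120+y/4.5-.4); D=lambda x,y:(148+x/4.2-.4,180+y/4.2-.4)
pts={'rimA(+x-y)':((38,370),(385,122)),'rimC(-x+y)':((484,236),(510,532)),
'panel-x':((210,42),(685,198)),'panel+x':((60,228),(402,27)),
'lidout-x':((700,52),(390,457)),'lidout+x':((578,317),(15,188)),
'lidin-x':((662,28),(422,405)),'lidin+x':((535,288),(42,152))}
P={}
for k,(a,b) in pts.items():
    P[k],e=two(s,S(*a),d,D(*b));print(k,P[k].round(4),round(e,4))
def L(a,b):return round(np.linalg.norm(P[a]-P[b]),4),round(np.arctan2(*(P[b]-P[a])[[1,0]]),3)
print('panel',L('panel-x','panel+x'),'lid',L('lidout-x','lidout+x'),L('lidin-x','lidin+x'),'diag(.328)',L('rimC(-x+y)','rimA(+x-y)'))
print('B at rim z',[onz(d,*D(705,312),z).round(4) for z in(.08,.1,.12)])
```

```text
rimA(+x-y) [0.6229 0.1245 0.1005] 0.0027
rimC(-x+y) [0.3844 0.348  0.0969] 0.0013
panel-x [0.3862 0.1521 0.1956] 0.0079
panel+x [0.6049 0.128  0.2   ] 0.0029
lidout-x [0.3959 0.4437 0.2777] 0.0011
lidout+x [0.6544 0.4164 0.2779] 0.0022
lidin-x [0.3955 0.4188 0.2882] 0.0005
lidin+x [0.6531 0.3939 0.2872] 0.0
panel (np.float64(0.22), np.float64(-0.11)) lid (np.float64(0.26), np.float64(-0.105)) (np.float64(0.2588), np.float64(-0.096)) diag(.328) (np.float64(0.3268), np.float64(-0.753))
B at rim z [array([0.3704, 0.137 , 0.08  ]), array([0.3647, 0.1524, 0.1   ]), array([0.359 , 0.1679, 0.12  ])]
```

Yaw is about -0.102. The case centre is at (0.504, 0.236) with its underside at z≈0.037, the panel is at about 1.64 rad and the lid at about 1.93 rad. The measured lengths match the given sizes. I'll shut the fingers and go to the outer side of the panel.

Request:
drive_tool(steps=[[1, 0, 0, 15, 0], [1, -22, 12, 0, -0.1], [1, -22, 15, 0, 0], [1, -22, 15, 0, 0], [1, -22, 15, 0, 0], [1, -22, 15, 0, 0], [1, -22, 15, 0, 0], [1, 0, 8, -20, 0], [1, 0, 0, -25, 0], [1, 0, 0, -20, 0], [1, 0, 0, 0, 0], [1, 0, 0, 0, 0]], grip_force=5)

```text
clock: 1.15
position: [0.4923, 0.0947, 0.1763]
ee_rot: [-2.329, -2.107, 0.003]
force: [0.1, -1.1, 0.6]
width: 0.177
gripper_force: 0.0
```

```bash
cat > plan.py <<'E'
from h import *
o=observe();print(o['position'].round(4) if hasattr(o['position'],'round') else o['position'],np.round(o['force'],2),o['width'])
c=np.array([.5037,.2363,.037]);yaw=-.102
ex=np.array([np.cos(yaw),np.sin(yaw),0]);ey=np.array([-ex[1],ex[0],0]);ez=np.array([0,0,1.])
def flap(t,rho=.09): # TCP pose with +y tip corner on outer face
    return c-.087*ey+.05*ez+ey*(rho*np.cos(t)-.003*np.sin(t)-.0095)+ez*(rho*np.sin(t)+.003*np.cos(t))
def lid(t,rho=.175): # TCP with -y side of finger on outer face
    pt=lambda r:(-r*np.cos(t)+.026*np.sin(t), r*np.sin(t)+.026*np.cos(t))
    y=max(pt(rho)[0],pt(.2)[0]);
    return c+.1*ey+.062*ez+ey*(y+.0095)+ez*pt(rho)[1]
def rows(P):
    q=np.round((P-np.array(o['position']))*1000).astype(int);return np.diff(np.r_[[[0,0,0]],q],axis=0).tolist()
E
python3 - <<'E'
from plan import *
print(rows(np.array([flap(t) for t in np.r_[1.64,np.arange(1.55,-.01,-.0775)]])))
E
```

```text
[0.4923 0.0947 0.1763] [ 0.06 -1.08  0.62] 0.17742030117442384
[[1, 36, 0], [0, 8, 1], [1, 7, 0], [1, 7, -1], [1, 7, -1], [0, 7, -2], [1, 6, -3], [1, 7, -2], [0, 6, -4], [1, 6, -3], [0, 5, -5], [1, 5, -4], [0, 5, -5], [1, 5, -6], [0, 4, -5], [1, 3, -6], [0, 3, -7], [0, 3, -6], [0, 2, -7], [1, 2, -6], [0, 1, -7], [0, 0, -7]]
```

Request:
drive_tool(steps=[[1, 0, 8, 0, 0], [1, 0, 8, 0, 0], [1, 0, 5, 0, 0], [1, 0, 5, 0, 0], [1, 0, 5, 0, 0], [1, 1, 5, 0, 0], [1, 0, 4, 1, 0], [1, 0, 4, 0, 0], [1, 1, 7, 0, 0], [1, 1, 7, -1, 0]])

```text
clock: 1.98
position: [0.4959, 0.1533, 0.1768]
ee_rot: [-2.33, -2.107, 0.001]
force: [-0.9, -1.5, 0.8]
width: 0.007
gripper_force: 0.9
```

Request:
drive_tool(steps=[[1, 1, 7, -1, 0], [1, 0, 7, -2, 0], [1, 1, 6, -3, 0], [1, 1, 7, -2, 0], [1, 0, 6, -4, 0], [1, 1, 6, -3, 0]])

```text
clock: 2.48
position: [0.5001, 0.1927, 0.1613]
ee_rot: [2.33, 2.108, 0.0]
force: [-0.4, -2.5, -0.4]
width: 0.004
gripper_force: 0.7
```

Run:
```python
from plan import *
a=cam('scene')['im'][110:250,240:410,::-1];b=cam('side')['im'][160:300,170:340,::-1]
cv2.imwrite('pics/f1.png',cv2.resize(np.hstack([a,b]),(800,330),interpolation=cv2.INTER_CUBIC))
```

```text
[0.5001 0.1927 0.1613] [-0.45 -2.48 -0.39] 0.003655676329030311
```

View pics/f1.png

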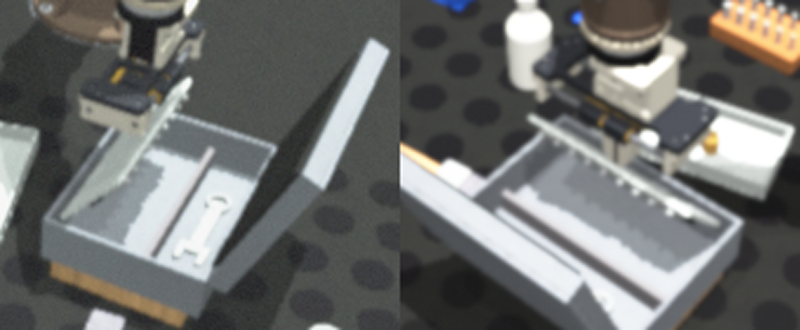

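Both views show the panel tilting under the fingertips (left view near (140,130)), with the other parts undisturbed. I'll continue folding.

Request:
drive_tool(steps=[[1, 0, 6, -3, 0], [1, 1, 5, -4, 0], [1, 0, 5, -5, 0], [1, 1, 5, -6, 0], [1, 0, 4, -5, 0], [1, 1, 3, -6, 0], [1, 0, 3, -7, 0], [1, 0, 3, -6, 0], [1, 0, 2, -7, 0], [1, 1, 2, -6, 0], [1, 0, 1, -7, 0], [1, 0, 0, -5, 0], [1, 0, 0, -1, 0]])

```text
clock: 3.67
position: [0.5036, 0.2309, 0.0927]
ee_rot: [-2.329, -2.107, 0.002]
force: [0.6, 0.3, 0.3]
width: 0.006
gripper_force: 0.5
```

Request:
drive_tool(steps=[[1, 0, 0, -2, 0], [1, 0, 0, -2, 0], [1, 0, 0, 0, 0]])

```text
clock: 3.92
position: [0.504, 0.2309, 0.0911]
ee_rot: [2.33, 2.107, 0.001]
force: [-5.5, -1.2, 14.4]
width: 0.005
gripper_force: 7.4
```

The panel met a firm stop at 14 N, at z 0.091 (expected 0.090). Next I'll go up and over the lid to its outer side.

Request:
drive_tool(steps=[[1, 0, 0, 20, 0], [1, 0, 0, 40, 0], [1, 0, 0, 40, 0], [1, 0, 0, 40, 0], [1, 0, 0, 40, 0], [1, 0, 0, 40, 0], [1, 0, 0, 40, 0], [1, 4, 30, 10, 0], [1, 4, 35, 0, 0], [1, 4, 35, 0, 0], [1, 4, 35, 0, 0], [1, 4, 35, 0, 0], [1, 4, 35, 0, 0], [1, 0, 35, 0, 0], [1, 0, 5, 0, 0], [1, 0, 0, 0, 0]])

```text
clock: 5.25
position: [0.5265, 0.4788, 0.3582]
ee_rot: [-2.325, -2.111, 0.003]
force: [0.3, -0.4, 1.5]
width: -0.0
gripper_force: 0.0
```

Run:
```python
from plan import *
b=cam('scene')['im'][100:260,230:420,::-1];a=cam('side')['im'][140:300,140:330,::-1]
cv2.imwrite('pics/f2.png',cv2.resize(np.hstack([b,a]),(798,336),interpolation=cv2.INTER_CUBIC))
print(rows(np.array([lid(t) for t in np.r_[1.93,np.arange(1.85,-.01,-.074)]])))
```

```text
[0.5265 0.4788 0.3582] [ 0.3  -0.4   1.55] -0.00012108625962668898
[[-2, -39, -104], [-1, -15, 6], [-2, -14, 5], [-1, -14, 4], [-2, -14, 3], [-1, -15, 2], [-2, -13, 1], [-1, -13, 1], [-1, -13, -1], [-2, -13, -2], [-1, -12, -2], [-1, -13, -4], [-1, -12, -4], [-2, -12, -6], [-1, -11, -6], [-1, -11, -7], [-1, -11, -8], [-1, -9, -9], [-1, -10, -9], [-1, -8, -10], [-1, -8, -11], [0, -7, -11], [-1, -6, -11], [0, -5, -12], [-1, -4, -13], [0, -3, -12], [0, -3, -13]]
```

View pics/f2.png

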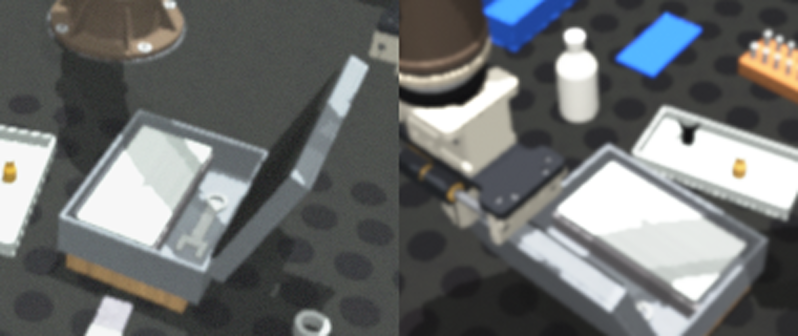

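The panel lies flat (left view, around (145,185)), and the lid and spanner are untouched. I'll lower the tool outside the lid and push.

Request:
drive_tool(steps=[[1, 0, 0, -26, 0], [1, 0, 0, -26, 0], [1, 0, 0, -26, 0], [1, 0, 0, -26, 0], [1, -1, -7, 0, 0], [1, 0, -7, 0, 0], [1, 0, -7, 0, 0], [1, 0, -7, 0, 0], [1, 0, -6, 0, 0], [1, -1, -5, 0, 0], [1, 0, -7, 3, 0], [1, -1, -8, 3, 0], [1, -1, -7, 3, 0], [1, -1, -7, 2, 0], [1, 0, -7, 2, 0], [1, -1, -7, 2, 0]])

```text
clock: 6.68
position: [0.5219, 0.3934, 0.271]
ee_rot: [-2.33, -2.108, -0.0]
force: [0.7, 2.2, 2.3]
width: 0.0
gripper_force: 1.6
```

Request:
drive_tool(steps=[[1, -1, -7, 2, 0], [1, -1, -7, 1, 0], [1, -1, -8, 1, 0], [1, 0, -7, 1, 0], [1, -1, -7, 1, 0], [1, -1, -6, 0, 0], [1, -1, -7, 1, 0], [1, 0, -6, 0, 0], [1, -1, -7, 0, 0], [1, 0, -6, -1, 0], [1, -1, -7, -1, 0], [1, -1, -6, -1, 0], [1, -1, -6, -1, 0], [1, 0, -6, -1, 0], [1, -1, -7, -2, 0], [1, 0, -6, -2, 0], [1, -1, -6, -2, 0], [1, 0, -6, -2, 0]])

```text
clock: 8.18
position: [0.5097, 0.2754, 0.2644]
ee_rot: [-2.33, -2.108, 0.001]
force: [-0.9, 2.8, -0.1]
width: 0.009
gripper_force: 1.1
```

Run:
```python
from plan import *
b=cam('scene')['im'][60:260,230:420,::-1];a=cam('side')['im'][110:310,140:330,::-1]
cv2.imwrite('pics/f3.png',cv2.resize(np.hstack([b,a]),(798,420),interpolation=cv2.INTER_CUBIC))
print([(round(t,2),(lid(t)-o['position']).round(4)) for t in (1.3,1.2,1.1,1.,.9)])
```

```text
[0.5097 0.2754 0.2644] [-0.86  2.76 -0.11] 0.009043865797104745
[(1.3, array([0.0029, 0.0482, 0.0102])), (1.2, array([0.0011, 0.0309, 0.0071])), (1.1, array([-0.0006,  0.0139,  0.0023])), (1.0, array([-0.0023, -0.0024, -0.0041])), (0.9, array([-0.0039, -0.0181, -0.0122]))]
```

View pics/f3.png

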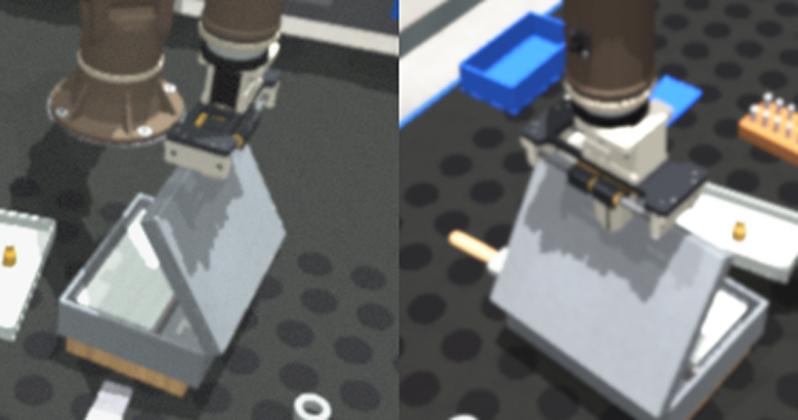

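The lid has come over to about 1 rad with the fingers on its outer face (left view near (225,180)). I'll continue down.

Request:
drive_tool(steps=[[1, 0, -6, -3, 0], [1, -1, -6, -3, 0], [1, -1, -6, -4, 0], [1, 0, -5, -4, 0], [1, -1, -5, -4, 0], [1, 0, -5, -5, 0], [1, -1, -5, -5, 0], [1, 0, -5, -5, 0], [1, -1, -4, -5, 0], [1, 0, -4, -5, 0], [1, -1, -4, -5, 0], [1, 0, -4, -6, 0], [1, 0, -3, -6, 0], [1, 0, -4, -5, 0], [1, -1, -3, -6, 0], [1, 0, -3, -5, 0], [1, 0, -2, -6, 0], [1, 0, -2, -6, 0]])

```text
clock: 9.78
position: [0.503, 0.1997, 0.1762]
ee_rot: [2.33, 2.107, -0.0]
force: [-0.0, -0.7, 2.3]
width: 0.004
gripper_force: 1.1
```

Run:
```python
from plan import *
print([(t,((lid(t)-o['position'])*1000).round(1)) for t in (.3,.2,.1,.0)])
```

```text
[0.503  0.1997 0.1762] [-0.01 -0.65  2.32] 0.0036264384048503673
[(0.3, array([ -4.4, -13.1,  -0.6])), (0.2, array([ -5.1, -19.9, -16.9])), (0.1, array([ -5.6, -25.1, -33.8])), (0.0, array([ -6. , -28.6, -51.2]))]
```

Request:
drive_tool(steps=[[1, 0, -3, -5, 0], [1, -1, -3, -5, 0], [1, 0, -3, -5, 0], [1, -1, -3, -5, 0], [1, 0, -3, -5, 0], [1, -1, -3, -5, 0], [1, 0, -2, -5, 0], [1, -1, -2, -5, 0], [1, 0, -1, -4, 0], [1, 0, -1, -3, 0], [1, 0, 0, -2, 0], [1, 0, 0, 0, 0]])

```text
clock: 10.78
position: [0.4987, 0.1755, 0.1272]
ee_rot: [-2.33, -2.107, 0.002]
force: [1.1, -1.6, 0.0]
width: 0.005
gripper_force: 0.0
```

Expected closed top is z≈0.125. Press on gently.

Request:
drive_tool(steps=[[1, 0, 0, -2, 0], [1, 0, 0, -2, 0], [1, 0, 0, -1, 0], [1, 0, 0, 0, 0]])

```text
clock: 11.12
position: [0.4992, 0.1758, 0.1256]
ee_rot: [2.33, 2.107, 0.002]
force: [-11.8, -5.8, 36.6]
width: 0.005
gripper_force: 18.0
```

A firm stop at 0.1256 with 37 N, so the lid is shut. I'll retreat and check.

Request:
drive_tool(steps=[[1, 0, 0, 3, 0], [1, 0, 0, 15, 0], [1, 0, 0, 35, 0], [1, 0, 0, 40, 0], [1, 0, 0, 40, 0], [1, 0, 0, 40, 0], [1, 20, -30, 10, 0], [1, 20, -35, 0, 0], [1, 20, -35, 0, 0], [1, 20, -35, 0, 0], [1, 20, -35, 0, 0], [1, 0, 0, 0, 0], [1, 0, 0, 0, 0]])

```text
clock: 12.2
position: [0.5995, 0.0029, 0.3052]
ee_rot: [2.335, 2.101, -0.002]
force: [-0.4, 0.0, 0.0]
width: 0.005
gripper_force: 0.0
```

Run:
```python
from plan import *
S=cam('scene');D=cam('side');ims=[]
for q,(x,y) in((S,(230,90)),(D,(140,140))):
    im=cv2.resize(q['im'][y:y+180,x:x+190,::-1],None,fx=2.1,fy=2.1,interpolation=cv2.INTER_CUBIC)
    for sx in(-.13,.13):
        for sy in(-.1,.1):
            u=proj(q,c+ex*sx+ey*sy+.088*ez);cv2.circle(im,tuple(((u-[x,y])*2.1).astype(int)),3,(0,0,255),1)
    ims.append(im)
cv2.imwrite('pics/f4.png',np.hstack(ims))
```

```text
[0.5995 0.0029 0.3052] [-0.36  0.01  0.04] 0.004677180630996012
```

View pics/f4.png

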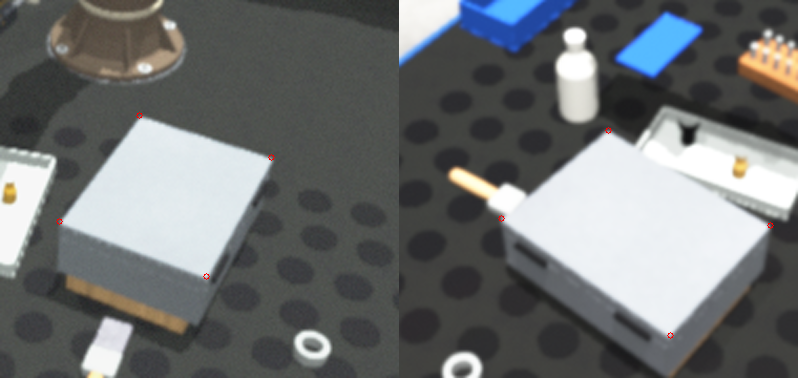

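The lid is shut: its corners fall on the predicted shut-corner marks in both views, for example (60,222) and (271,157) on the left. The loose parts in view haven't moved.

```bash
python3 -c "
from cell import arm;print(arm.sign_off())"
```

```text
the job is handed in; nothing more can be done
None
```

The case is packed: I folded the bit panel flat, pressed the lid fully shut and moved the arm clear, and no loose part seen in the final views moved. The job was handed in at about 12 s on the robot's clock.

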